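Shut the terminal cover and run down its wing screw

TASK

Push the sliding cover of the grey terminal housing fully shut with a fingertip against its lip. Then turn the loose wing screw clockwise by pushing its wings round with the fingertips, stroke after stroke, until it is screwed fully down and turns no further. Leave the phones, tools and everything else lying about where they are.

Things in the scene. Friction and masses are not known exactly. Their poses are not given: they have to be found in the camera images.
- housing: grey terminal housing fixed to the desk, 180 (x) x 320 (y) x 60 mm high; origin at the centre of its underside, z up. An opening with terminal blocks in its top is closed by an aluminium sliding cover (-y part); the wing screw stands at (0, +75 mm) in this frame. Two guide strips beside the cover rise to 68 mm above the desk
- fence (a point): middle of the near face, at the top edge, of a plywood fence fixed on the housing behind the screw: 14 mm thick, 170 mm long (along y), its top 88 mm above the desk. This face is 46 mm from the screw's axis, on the housing's +x side (away from the robot); the other sides of the screw are open
- cover (a joint): sliding cover, m: 0 = fully shut against its stop, grows to 0.075 as it opens along the housing's -y; starts 45 to 70 mm open. About 1.5 N of friction, stays where left. A 4 mm plate, top face 64 mm above the desk, 112 mm wide, with a slotted tongue that goes round the screw's stud when shut
- cover_lip (a point): centre of the upright lip on the cover: 56 mm wide (along the housing's x), 5 mm thick (along y), from 64 to 88 mm above the desk; this point is at housing (0, -100 mm, 76 mm) when shut. The cover plate ends 20 mm beyond it on the -y side. Push its -y face toward the housing's +y to shut the cover
- screw (a joint): wing screw, rad: 0 = screwed fully down, hard stop; negative = loose (-6.28 is one turn). Grows clockwise seen from above. Starts one to two turns loose. Friction about 0.05 N m, stays where left, cannot come off, sinks 4 mm per turn. At value q the wing with wing_end points along the housing's +y turned by -q about z (counter-clockwise when q is negative); the other wing is opposite
- screw_hub (a point): on the axis of the black wing screw, at the top of its hub (radius 9 mm; a foot flange of radius 14 mm lies 16 mm and more below this point). Two upright wings, 8 mm thick, reach to 40 mm from the axis and stand from 15 mm below to 14 mm above this point, which is 89 mm above the desk when screwed down, 4 mm higher per turn loose
- wing_end (a point): outer end of one of the two wings, half-way up the wing, 40 mm from the axis; it goes round with the screw
- phone_a: cordless handset, black, 46 x 145 x 22 mm, lying on the desk in front of the housing (robot side); origin at its underside; a bystander
- phone_b: second cordless handset, same make and size, also in front of the housing; origin at its underside; a bystander
- pliers: pliers with red handles, 160 mm long, lying behind the housing; origin at its underside; a bystander
- carton: small cardboard box, 60 x 100 x 50 mm, behind the housing; origin at its underside; a bystander
- mug: blue mug, 90 mm tall, 76 mm wide, behind the housing; origin at its underside; a bystander
- screwdriver: screwdriver lying on the desk beyond the wing screw's end of the housing; origin at its underside; a bystander
- spacer: loose brass spacer, 22 mm diameter, 24 mm tall, standing on top of the housing about 80 mm from the wing screw, on the corner nearest the robot; origin at its underside; a bystander

How it is judged:
On the way, in this order (a step that is already met when the one before it is completed fails the run):
1. the cover is pushed fully shut while the wing screw is still loose (value of joint cover below 0.004 m and value of joint screw below -1 rad), for 0.2 s.
2. with the cover shut, the wing screw is turned down to its stop (value of joint cover below 0.004 m and value of joint screw above -0.26 rad), for 0.2 s.
At the end, for the whole second after the job is handed in: the cover is within 4 mm of shut, the wing screw is within 0.26 rad (15 degrees) of its stop and at rest, and every bystander is within 20 mm of where it began (all of step 2 and velocity of joint screw between -0.1 and 0.1 rad/s and distance of each of phone_a, phone_b, pliers, carton, mug, screwdriver, spacer from where it was at the start of the episode below 0.02 m); the robot touches nothing.
It fails at once if a bystander is lifted, carried or pushed more than 20 mm from its place (distance of any of phone_a, phone_b, pliers, carton, mug, screwdriver, spacer from where it was at the start of the episode above 0.02 m).
It also fails if it takes over 64 s, if anything falls off the work surface, if the arm or the gripper's body presses on something with over 40 N, if the wrist force passes 120 N, or if a joint passes its speed limit or range.

ROBOT

A 6-joint arm with a two-finger parallel gripper is mounted at the origin on the work surface. World frame = base frame: x ahead of the robot, y to its left, z up, the work surface at z = 0. Lengths are in m, angles in rad, forces in N, time in s.
With the tool pointing down it reaches from about 0.35 to 0.975 m from the base axis. Payload 4.9 kg.
Tool frame: the origin (TCP) lies midway between the tips of the shut fingers; the grasp point (between the pads) lies manip.grip_depth behind it (manip.grip_depth is the distance from the TCP to the grasp point, in m); z points along the fingers, x is the direction in which the jaws open and shut, and the axes are right-handed (so a half turn about z gives the same grasp; the last joint's range is limited). The gripper opens to 85 mm and grips with 20 to 120 N. Pads are 22 mm wide; open, the fingers measure 114 mm over their backs; the gripper's body (76 mm by 85 mm) begins 54 mm behind the grasp point. The pads swing forward as they close: fully open they stand 13 mm farther back than shut.
Start: joints at [-1.438, 0.053, 1.613, -0, 1.476, -0.119], TCP at [0.156, -0.605, 0.231] pointing down, gripper open.
Joint ranges: [-3.01, 3.01], [-1.01, 2.22], [0.06, 2.58], [-1.02, 4.17], [0.09, 2.62], [-3.14, 3.14]. Speed limits (rad/s): [2.57, 2.57, 3.14, 3.14, 3.14, 3.14].

INTERFACE

Orientations are given as a unit quaternion [w, x, y, z].
In Python, from plant import state, grab_frame, ticket, manip gives the robot as it stands.
- The arm moves only by the tool carry_out, never from a script. Its argument "moves" is a list that holds one entry, the list of rows, each a list of 7 numbers: the turn, a rotation vector about the tool's x, y, z each as a share of 5 degrees, from -1 to 1, then the shift along the tool's x, y, z each as a share of 0.04 m, from -1 to 1, then the gripper command: -1 is shut, 1 is fully open, values between are in proportion. A call has 1 to 8 rows; each row shifts and turns the commanded pose from where the row before left it, along the tool's axes as they then stand; what a row does not reach is not made up. A row lasts 1/12 s, in which the tool goes at most 41.7 mm and 7.16 degrees, less where a joint would pass 70% of its speed; a pose out of reach is approached as far as the arm can. A call with a number of a shift or a turn outside -1 to 1 is refused whole. A call with a gripper value outside its range is refused whole. The fingers move at their own pace and stop on an object; the grip force is fixed at half the most. Time passes only in rows, so rows that do not move let the fingers close. It gives the time, the measured TCP pose, the force and the opening at its end, in the units of the state.
- state(): the state, without advancing time (a new reading comes with each control period).
- grab_frame(name): name is "scene" or "top" or "wrist"; returns a dict with "frame" (400x640x3 uint8, red, green, blue), "z_map" (400x640 float32, m along the optical axis (not along the pixel's ray), 0 where there is no reading), "K" (3x3 intrinsics, pixels), "world_from_camera" (4x4, takes a point from camera to world coordinates); the wrist camera has in their place "hand_eye" (4x4, takes a point from camera to tool coordinates, whose origin is the TCP and whose axes are the tool frame's). Camera axes: x right, y down, z forward; pixel columns grow to the right and rows downward; lengths in m; the calibration is good to about 2 mm. A picture is of the moment at which its call begins: read the wrist's pose just before it.
- ticket.job_done(): hands the job in, once; it reports no verdict.
The state is a dict: "time": time; "joint_pos": joint angles; "joint_vel": joint speeds; "joint_efforts": joint torques, N m; "tool_pos": TCP position; "tool_rot": TCP orientation; "contact_force": force on the tool from outside, world axes, zero at the start; "ft_torque": the same for the moment, N m; "gripper_width": opening from 0.0 (shut) to 1.0 (fully open).
Only numpy, scipy, OpenCV 4.12 (cv2) and the standard library are available. Lean on these libraries where they do the work, as an engineer would, in place of code of your own. Each camera call takes 0.05 s, during which the arm holds its last target.

## Working session

There is one attempt and no reset: what is moved stays moved. The work goes in short steps, Python scripts to look and compute and a tool call to move; the robot and the scene stay as the last step left them, time stands still between calls to the robot, and variables do not carry over. Pictures are saved under pics/ and viewed, and the job is handed in when it is done.

Besides the shell and the picture viewer there is one more tool, called after "Emit:" in YAML: its name, and indented under it one key for each argument. carry_out: Moves the arm, as the interface text tells. Shift numbers are shares of 0.04 m and turn numbers shares of 5 degrees, none past 1 either way. Its arguments: {"type":"object","properties":{"moves":{"type":"array"}},"required":["moves"]}

```bash
ls; mkdir -p pics
python3 - <<'E'
from plant import state, grab_frame, ticket, manip
import cv2, numpy as np
s=state(); print(s); print(manip.grip_depth)
for n in ["scene","top","wrist"]:
    f=grab_frame(n); cv2.imwrite(f"pics/{n}0.png",f["frame"][:,:,::-1]); np.savez(f"{n}0.npz",**f); print(n,f["K"],f.get("world_from_camera",f.get("hand_eye")))
E
```

```text
pics
{'time': 0.0, 'joint_pos': array([-1.43801871e+00,  5.33354402e-02,  1.61427934e+00, -4.60713387e-05,
        1.47599220e+00, -1.19027448e-01]), 'joint_vel': array([-1.26410157e-03, -1.07174691e-03, -5.59810451e-04,  8.42415679e-05,
       -2.53579798e-03, -1.47908911e-03]), 'joint_efforts': array([-8.69352880e-05, -3.93684554e+01, -3.70174885e+01, -1.04177227e-04,
        6.97415555e-03,  2.27923852e-05]), 'tool_pos': array([ 0.15560948, -0.6046827 ,  0.23008505]), 'tool_rot': array([-6.90933849e-04,  7.90302317e-01, -6.12716274e-01, -7.33153434e-04]), 'contact_force': array([1.0678474 , 0.50709278, 0.69362126]), 'ft_torque': array([ 0.00915358, -0.02657659, -0.0528882 ]), 'gripper_width': 0.9993673020064686}
0.0187
scene [[477.66619627   0.         316.39332173]
 [  0.         477.66619627 202.69804732]
 [  0.           0.           1.        ]] [[ 0.2200114   0.73076376 -0.64620377  1.12307218]
 [ 0.97549223 -0.16694972  0.14332725 -0.05631779]
 [-0.00314517 -0.66190038 -0.74958521  0.72848173]
 [ 0.          0.          0.          1.        ]]
top [[374.6523554    0.         320.80614481]
 [  0.         374.6523554  201.42757302]
 [  0.           0.           1.        ]] [[-0.02605334 -0.98434665  0.17430689  0.44744722]
 [-0.99965969  0.02588386 -0.0032459   0.06773702]
 [-0.00131664 -0.17433213 -0.98468603  0.89898606]
 [ 0.          0.          0.          1.        ]]
wrist [[288.8708972    0.         317.58464467]
 [  0.         288.8708972  200.52558301]
 [  0.           0.           1.        ]] [[ 9.99999864e-01  2.05290693e-04  4.78418804e-04 -1.96283823e-03]
 [-3.36069017e-04  9.56398493e-01  2.92064736e-01 -7.46351999e-02]
 [-3.97600851e-04 -2.92064857e-01  9.56398432e-01 -1.43276181e-01]
 [ 0.00000000e+00  0.00000000e+00  0.00000000e+00  1.00000000e+00]]
```

View pics/scene0.png

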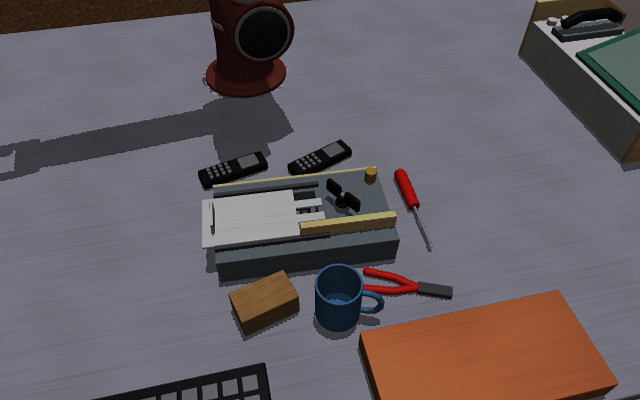

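View pics/top0.png

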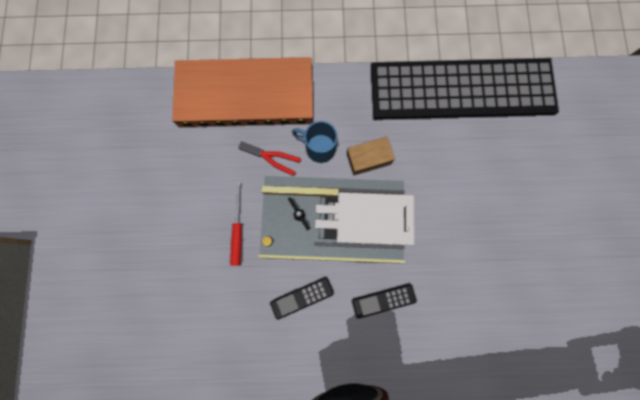

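```bash
cat > h.py <<'E'
import numpy as np, cv2
def load(n): return dict(np.load(n))
def ray(f,u,v,z):
    K=f["K"];T=f["world_from_camera"]
    d=T[:3,:3]@np.array([(u-K[0,2])/K[0,0],(v-K[1,2])/K[1,1],1]); o=T[:3,3]
    return o+d*(z-o[2])/d[2]
def cloud(f):
    K=f["K"];T=f["world_from_camera"];z=f["z_map"]
    v,u=np.mgrid[:z.shape[0],:z.shape[1]]
    P=np.stack([(u-K[0,2])/K[0,0]*z,(v-K[1,2])/K[1,1]*z,z],-1)
    return P@T[:3,:3].T+T[:3,3]
def proj(f,p):
    T=f["world_from_camera"];c=T[:3,:3].T@(np.asarray(p)-T[:3,3]);q=f["K"]@c;return q[:2]/q[2]
E
python3 - <<'E'
from h import *
for n,(a,b,c,d) in {"top0":(165,270,225,425),"scene0":(140,290,190,440)}.items():
    f=load(n+".npz");im=f["frame"][a:b,c:d,::-1]
    k=800//(d-c)
    cv2.imwrite(f"pics/{n}z.png",cv2.resize(im,None,fx=k,fy=k,interpolation=cv2.INTER_NEAREST))
f=load("top0.npz");P=cloud(f)
np.set_printoptions(precision=4,suppress=True)
for u,v in [(300,250),(370,218),(405,218),(299,214),(290,200),(308,228),(267,240),(300,190),(340,258),(390,185)]: print(u,v,P[v,u])
E
```

```text
300 250 [0.4874 0.1139 0.0623]
370 218 [ 0.5545 -0.0444  0.0646]
405 218 [ 0.55   -0.1184  0.084 ]
299 214 [0.5631 0.1129 0.0968]
290 200 [0.5921 0.131  0.1094]
308 228 [0.5314 0.0938 0.1046]
267 240 [0.5097 0.1837 0.0859]
300 190 [0.6177 0.1103 0.089 ]
340 258 [0.4676 0.0258 0.0597]
390 185 [ 0.6299 -0.0944  0.0607]
```

View pics/top0z.png

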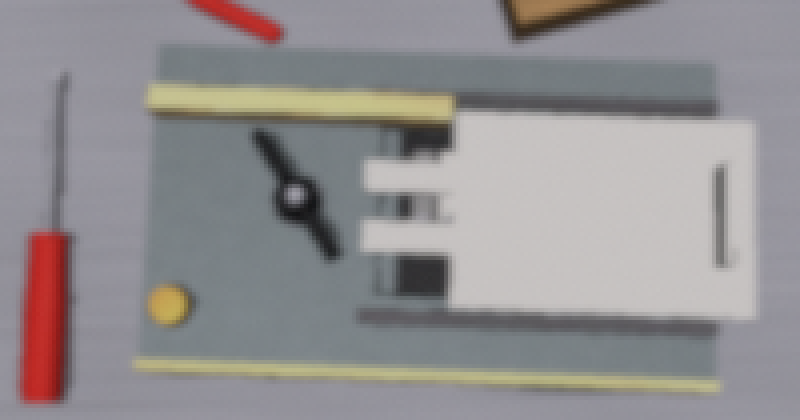

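View pics/scene0z.png

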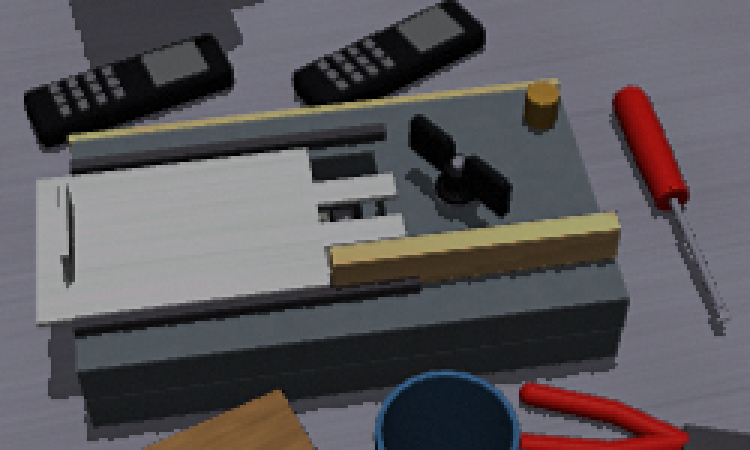

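Run:
```python
from h import *
np.set_printoptions(precision=4,suppress=True)
f=load("top0.npz")
Z=lambda x,y:(225+x/4-.5,165+y/4-.5)
def r(x,y,z): p=ray(f,*Z(x,y),z);return p
a,b=r(135,364,.06),r(720,386,.06); print("near edge",a,b,np.degrees(np.arctan2(*(a-b)[:2]*[-1,1])), np.linalg.norm(a-b))
c,d=r(160,45,.06),r(717,64,.06); print("far edge",c,d,np.linalg.norm(c-d),np.degrees(np.arctan2(*(c-d)[:2]*[-1,1])))
print("ctr",(a+b+c+d)/4)
e,g=r(148,85,.088),r(455,97,.088); print("fence top far edge",e,g,np.degrees(np.arctan2(*(e-g)[:2]*[-1,1])))
e,g=r(148,108,.088),r(455,120,.088); print("fence top near edge",e,g)
print("hub",r(296,194,.094));w=[r(258,132,.109),r(338,258,.109)];print("wings",w,(w[0]+w[1])/2)
print("lip",r(718,165,.088),r(720,265,.088))
print("plate end",r(757,122,.064),r(757,318,.064)); print("spacer",r(168,303,.084))
print("guide",r(360,315,.068))
P=cloud(f); fr=f["frame"].astype(int)
m=(P[...,2]>.09)&(fr.sum(-1)<250)&(abs(P[...,1]-.115)<.06)&(abs(P[...,0]-.56)<.06)
q=P[m];print(len(q),q.mean(0),q[:,2].max(),np.sort(q[:,2])[::10])
x=q[:,:2]-q[:,:2].mean(0);u,s,v=np.linalg.svd(x);print(v[0],np.degrees(np.arctan2(v[0][1],v[0][0])), (x@v[0]).min(),(x@v[0]).max())
fs=load("scene0.npz")
h=lambda x,y:(190+x/3-.5,140+y/3-.5)
for n,x,y,z in [("near L",70,135,.06),("near R",558,82,.06),("far L",78,372,.06),("far R",628,300,.06),("spacer",542,92,.084),("hub",458,160,.094),("lip",70,215,.088)]: print("scene",n,ray(fs,*h(x,y),z))
```

```text
near edge [0.4779 0.2068 0.06  ] [ 0.4574 -0.1166  0.06  ] -3.6252626659675125 0.3240466471874989
far edge [0.6594 0.193  0.06  ] [ 0.6397 -0.1267  0.06  ] 0.32030889430592624 -3.517780144243103
ctr [0.5586 0.0392 0.06  ]
fence top far edge [0.6297 0.1955 0.088 ] [0.6185 0.0258 0.088 ] -3.79667215955409
fence top near edge [0.6167 0.1955 0.088 ] [0.6055 0.0262 0.088 ]
hub [0.5657 0.1141 0.094 ]
wings [array([0.5976, 0.1331, 0.109 ]), array([0.5288, 0.0916, 0.109 ])] [0.5632 0.1124 0.109 ]
lip [ 0.5766 -0.1171  0.088 ] [ 0.5217 -0.1146  0.088 ]
plate end [ 0.6045 -0.1463  0.064 ] [ 0.494  -0.1386  0.064 ]
spacer [0.5093 0.1851 0.084 ]
guide [0.5011 0.0814 0.068 ]
140 [0.5634 0.1142 0.1058] 0.1120173871712481 [0.0915 0.0941 0.0952 0.1049 0.1064 0.1069 0.1076 0.108  0.1084 0.1088
 0.109  0.1094 0.1101 0.1106]
[-0.8641 -0.5034] -149.77759061224214 -0.04052291784381257 0.03844496113707398
scene near L [ 0.4564 -0.1134  0.06  ]
scene near R [0.4798 0.2077 0.06  ]
scene far L [ 0.6419 -0.1237  0.06  ]
scene far R [0.6625 0.193  0.06  ]
scene spacer [0.5094 0.1855 0.084 ]
scene hub [0.5633 0.1156 0.094 ]
scene lip [ 0.5497 -0.1162  0.088 ]
```

Emit:
carry_out:
  moves:
    - [[0,0,1,0,0,0,-1],[0,0,1,0,0,0,-1],[0,0,1,0,0,0,-1],[0,0,0.6,0,0,0,-1],[0,0,0,-0.8,-0.6,0,-1],[0,0,0,-0.8,-0.6,0,-1],[0,0,0,-0.8,-0.6,0,-1],[0,0,0,-0.8,-0.6,0,-1]]

```text
time: 0.82
tool_pos: [0.2601, -0.482, 0.2307]
tool_rot: [0.0, -0.684, 0.729, 0.0]
contact_force: [-0.0, -0.6, 0.0]
gripper_width: -0.002
```

Emit:
carry_out:
  moves:
    - [[0,0,0,-0.8,-0.6,0,-1],[0,0,0,-0.8,-0.6,0,-1],[0,0,0,-0.8,-0.6,0,-1],[0,0,0,-0.8,-0.6,0,-1],[0,0,0,-0.8,-0.6,0,-1],[0,0,0,-0.8,-0.6,0,-1],[0,0,0,-0.8,-0.6,0,-1],[0,0,0,-0.8,-0.6,0,-1]]

```text
time: 1.48
tool_pos: [0.4679, -0.2381, 0.2311]
tool_rot: [-0.0, -0.685, 0.729, -0.0]
contact_force: [0.7, -1.2, 0.8]
gripper_width: 0.006
```

Emit:
carry_out:
  moves:
    - [[0,0,0,-0.3,-0.6,0.3,-1],[0,0,0,-0.3,-0.6,0.8,-1],[0,0,0,0,-0.6,0.8,-1],[0,0,0,0,0,0.8,-1],[0,0,0,0,0,0.6,-1],[0,0,0,0,0,0,-1]]

```text
time: 1.98
tool_pos: [0.5364, -0.2178, 0.092]
tool_rot: [-0.002, -0.685, 0.729, 0.006]
contact_force: [-1.7, 0.3, -0.7]
gripper_width: -0.001
```

```bash
cat > look.py <<'E'
import sys
from plant import state, grab_frame
from h import *
def look(tag,cams=("scene",),box={"scene":(120,300,180,440),"top":(160,280,220,430)}):
    np.set_printoptions(precision=4,suppress=True)
    for n in cams:
        f=grab_frame(n);np.savez(f"{tag}_{n}.npz",**f);a,b,c,d=box[n];k=3
        cv2.imwrite(f"pics/{tag}_{n}.png",cv2.resize(f["frame"][a:b,c:d,::-1],None,fx=k,fy=k))
    s=state();print(s["time"],s["tool_pos"],s["tool_rot"],s["contact_force"],s["ft_torque"],s["gripper_width"],"j",s["joint_pos"])
if __name__=="__main__": look(sys.argv[1],sys.argv[2:] or ("scene",))
E
python3 look.py a
```

```text
2.0333 [ 0.538  -0.219   0.0955] [-0.0012 -0.6848  0.7287  0.0039] [-0.2439 -0.9817  0.4771] [ 0.0319  0.0369 -0.0011] 0.000430764053193971 j [-0.5146  0.0759  1.8249 -0.      1.2488  1.1182]
```

View pics/a_scene.png

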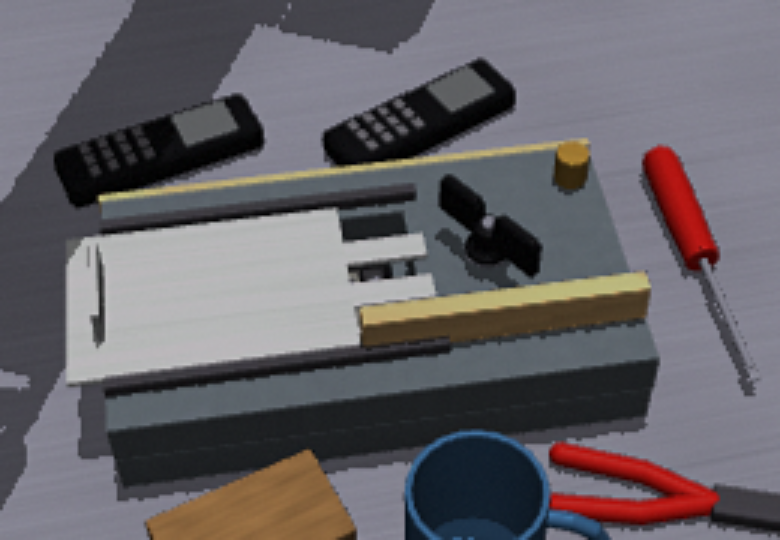

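Emit:
carry_out:
  moves:
    - [[0,0,0,0,-0.06,0.6,-1],[0,0,0,-0.5,0,0,-1],[0,0,0,-0.5,0,0,-1],[0,0,0,-0.4,0,0,-1],[0,0,0,-0.2,0,0,-1],[0,0,0,0,0,0,-1],[0,0,0,0,0,0,-1]]

```text
time: 2.62
tool_pos: [0.5477, -0.1574, 0.0772]
tool_rot: [0.0, -0.685, 0.729, -0.001]
contact_force: [-0.0, 0.1, -0.1]
gripper_width: -0.005
```

```bash
python3 look.py b
```

```text
2.6667 [ 0.5475 -0.1577  0.0768] [ 0.0003 -0.6847  0.7289 -0.0012] [ 0.5759 -0.2698 -0.271 ] [ 0.0284 -0.023  -0.0257] -0.0027387789233863508 j [-0.4109  0.0673  1.8685 -0.0004  1.2033  1.2226]
```

View pics/b_scene.png

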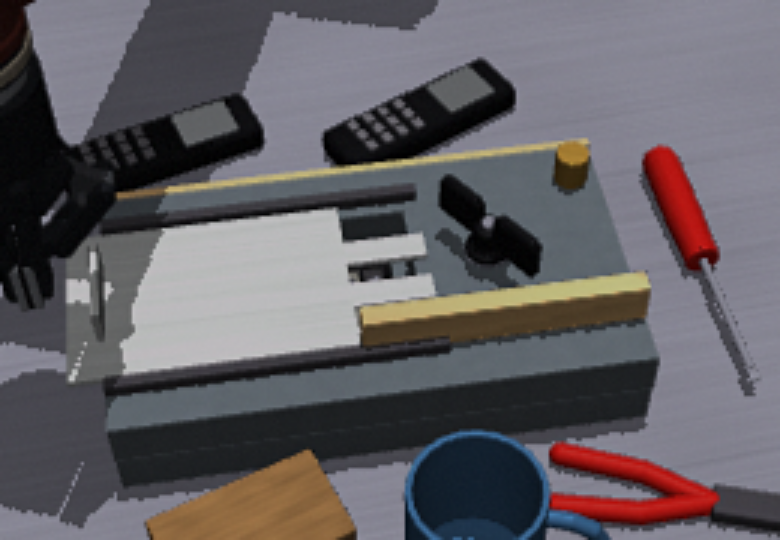

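Emit:
carry_out:
  moves:
    - [[0,0,0,-0.25,0,0,-1],[0,0,0,-0.25,0,0,-1],[0,0,0,-0.25,0,0,-1],[0,0,0,-0.25,0,0,-1],[0,0,0,-0.25,0,0,-1],[0,0,0,-0.25,0,0,-1],[0,0,0,-0.15,0,0,-1],[0,0,0,0,0,0,-1]]

```text
time: 3.33
tool_pos: [0.5508, -0.0891, 0.0752]
tool_rot: [0.0, -0.685, 0.728, 0.001]
contact_force: [0.4, 0.1, 0.4]
gripper_width: -0.002
```

```bash
python3 look.py c
```

```text
3.3833 [ 0.5506 -0.0897  0.075 ] [-0.     -0.6852  0.7283  0.0006] [-0.5027 -0.3925 -0.6138] [-0.0405  0.034   0.0089] -0.0029582693201200745 j [-0.2952  0.0445  1.8957  0.0006  1.2025  1.3364]
```

View pics/c_scene.png

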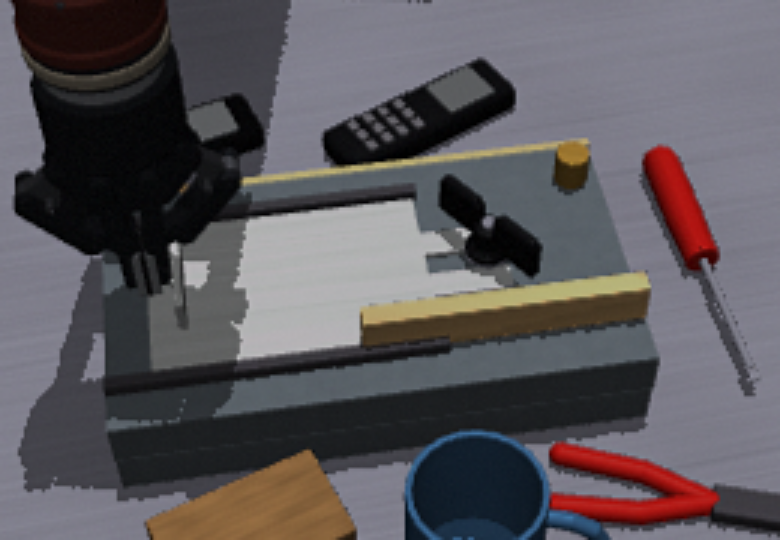

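Emit:
carry_out:
  moves:
    - [[0,0,0,-0.1,0,0,-1],[0,0,0,-0.1,0,0,-1],[0,0,0,-0.1,0,0,-1],[0,0,0,0,0,0,-1]]

```text
time: 3.72
tool_pos: [0.5514, -0.0784, 0.0751]
tool_rot: [0.0, -0.685, 0.729, 0.0]
contact_force: [-0.0, 0.5, 0.4]
gripper_width: -0.002
```

Emit:
carry_out:
  moves:
    - [[0,0,0,-0.05,0,0,-1],[0,0,0,-0.05,0,0,-1],[0,0,0,0,0,0,-1]]

```text
time: 3.97
tool_pos: [0.5517, -0.0754, 0.0752]
tool_rot: [-0.001, -0.685, 0.729, -0.0]
contact_force: [-0.8, -3.3, -1.1]
gripper_width: -0.004
```

Emit:
carry_out:
  moves:
    - [[0,0,0,-0.05,0,0,-1],[0,0,0,-0.04,0,0,-1],[0,0,0,0,0,0,-1]]

```text
time: 4.22
tool_pos: [0.5517, -0.075, 0.0753]
tool_rot: [-0.003, -0.685, 0.729, -0.003]
contact_force: [-3.0, -14.3, -2.5]
gripper_width: -0.001
```

```bash
python3 look.py d
```

```text
4.2667 [ 0.5517 -0.075   0.0754] [-0.003  -0.6848  0.7287 -0.0025] [ -1.813  -13.6608  -2.2566] [-2.3172  0.2768  0.0397] 0.0026410110392955425 j [-0.2649  0.0409  1.8988 -0.0082  1.2007  1.371 ]
```

View pics/d_scene.png

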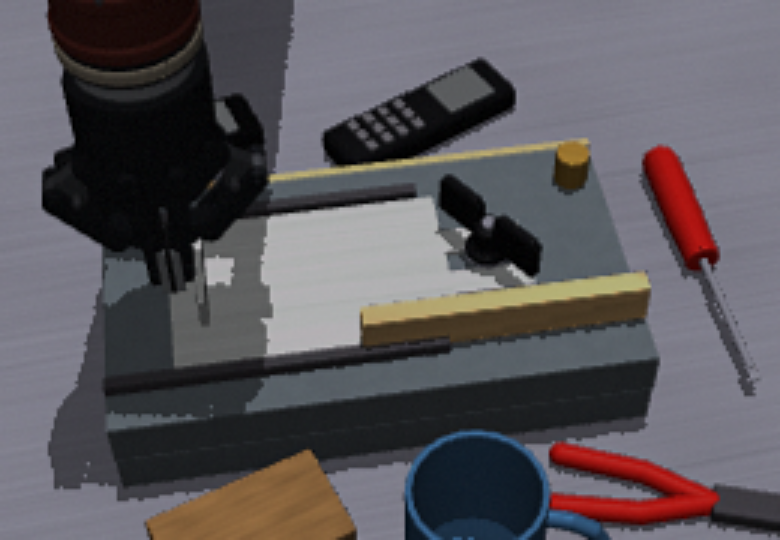

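Emit:
carry_out:
  moves:
    - [[0,0,0,0.3,0,0,-1],[0,0,0,0.1,0,-0.4,-1],[0,0,0,0,0,-1,-1],[0,0,0,-0.3,0,-0.4,0.18],[0,0,0,-0.9,0,0,0.18],[0,0,0,-1,0,0,0.18],[0,0,0,-1,0,0,0.18],[0,0,0,-1,0,0,0.18]]

```text
time: 4.93
tool_pos: [0.5617, 0.0822, 0.148]
tool_rot: [0.001, -0.684, 0.729, 0.0]
contact_force: [0.9, -0.7, -0.5]
gripper_width: 0.591
```

Emit:
carry_out:
  moves:
    - [[0,0,0,-0.8,0,0,0.18],[0,0,0,-0.3,0,0,0.18],[0,0,-1,0,0,0,0.18],[0,0,-1,0,0,0,0.18],[0,0,-1,0,0,0,0.18],[0,0,-1,0,0,0,0.18],[0,0,-1,0,0,0,0.18],[0,0,-1,0,0,0,0.18]]

```text
time: 5.6
tool_pos: [0.5644, 0.1239, 0.1474]
tool_rot: [-0.0, 0.851, -0.525, -0.0]
contact_force: [-0.2, 0.2, -0.3]
gripper_width: 0.588
```

```bash
python3 look.py e scene top
```

```text
5.7 [0.5644 0.1239 0.1474] [-0.0003  0.8498 -0.5271 -0.0002] [ 0.4853 -0.7905  0.0097] [-0.02   -0.0558 -0.007 ] 0.5875757239339116 j [0.087  0.0075 1.8025 0.0008 1.3317 1.1971]
```

View pics/e_scene.png

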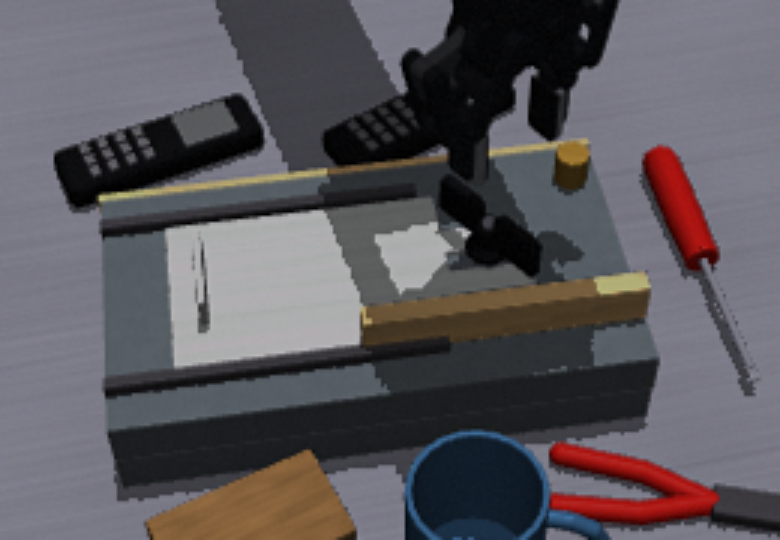

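View pics/e_top.png

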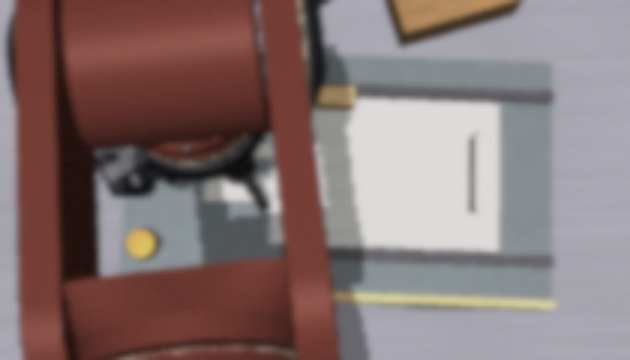

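Emit:
carry_out:
  moves:
    - [[0,0,-1,0,0,0,0.18],[0,0,-1,0,0,0,0.18],[0,0,-1,0,0,0,0.18],[0,0,-1,0,0,0,0.18],[0,0,-1,0,0,0,0.18],[0,0,-1,0,0,0,0.18],[0,0,-1,0,0,0,0.18],[0,0,-1,0,0,0,0.18]]

```text
time: 6.37
tool_pos: [0.5644, 0.124, 0.1474]
tool_rot: [-0.0, 0.979, -0.204, -0.0]
contact_force: [-0.1, 0.7, -0.3]
gripper_width: 0.59
```

Emit:
carry_out:
  moves:
    - [[0,0,-1,0,0,0,0.18],[0,0,-1,0,0,0,0.18],[0,0,-1,0,0,0,0.18],[0,0,-1,0,0,0,0.18],[0,0,-1,0,0,0,0.18],[0,0,-1,0,0,0,0.18],[0,0,-1,0,0,0,0.18],[0,0,-1,0,0,0,0.18]]

```text
time: 7.03
tool_pos: [0.5644, 0.124, 0.1474]
tool_rot: [-0.0, 0.99, 0.143, -0.0]
contact_force: [0.2, 0.0, 0.2]
gripper_width: 0.588
```

Emit:
carry_out:
  moves:
    - [[0,0,-1,0,0,0,0.18],[0,0,-1,0,0,0,0.18],[0,0,-1,0,0,0,0.18],[0,0,-1,0,0,0,0.18],[0,0,-1,0,0,0,0.18],[0,0,-1,0,0,0,0.18],[0,0,-1,0,0,0,0.18],[0,0,-1,0,0,0,0.18]]

```text
time: 7.7
tool_pos: [0.5644, 0.124, 0.1474]
tool_rot: [-0.0, 0.881, 0.473, 0.0]
contact_force: [0.2, -0.1, -0.4]
gripper_width: 0.587
```

Emit:
carry_out:
  moves:
    - [[0,0,-1,0,0,0,0.18],[0,0,-1,0,0,0,0.18],[0,0,-1,0,0,0,0.18],[0,0,-1,0,0,0,0.18],[0,0,-1,0,0,0,0.18],[0,0,-1,0,0,0,0.18],[0,0,0,-0.22,0,0,0.18],[0,0,0,0,0,0,0.18]]

```text
time: 8.37
tool_pos: [0.5638, 0.1142, 0.1474]
tool_rot: [0.0, 0.73, 0.683, -0.0]
contact_force: [-0.3, -0.7, 0.1]
gripper_width: 0.589
```

```bash
python3 look.py f scene
python3 - <<'E'
from h import *
f=load("e_top.npz");p=ray(f,220+472/3,160+174/3,.088);print(p,(p-[.559,.04,0])@[-np.sin(-.0628),np.cos(.0628),0])
E
```

```text
8.4167 [0.5638 0.1146 0.1473] [-0.0001  0.7303  0.6831 -0.    ] [ 0.0462 -1.0412 -0.257 ] [-0.0462 -0.029   0.0341] 0.5919980783538437 j [ 0.0711  0.0016  1.8085  0.0001  1.3316 -1.433 ]
[ 0.55107528 -0.05721108  0.088     ] -0.0975167931516796
```

View pics/f_scene.png

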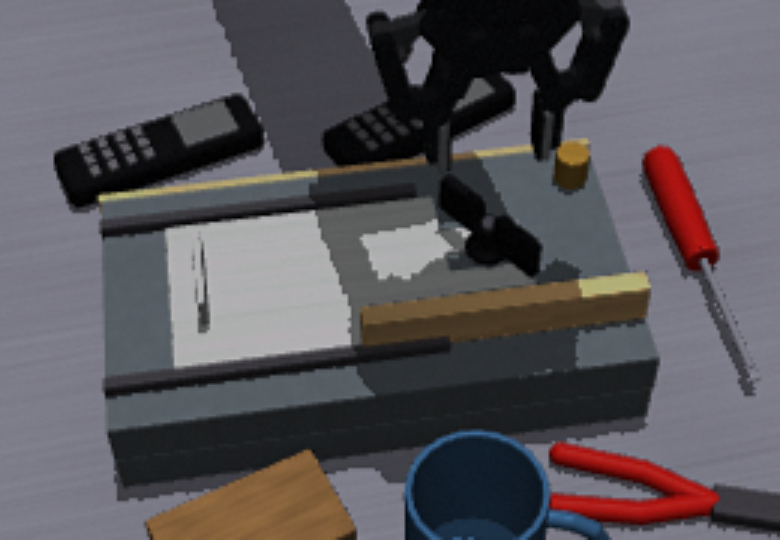

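Run:
```python
from h import *
f=load("f_scene.npz")
for z in(.135,.141,.147,.153,.16):
  print(z,[(proj(f,p+[z])-[180,120])*3 for p in ([.562,.085],[.5655,.146])])
```

```text
0.135 [array([437.36380679, 177.49328678]), array([540.69001384, 164.94085468])]
0.141 [array([437.48493929, 170.19418522]), array([541.37031493, 157.63072776])]
0.147 [array([437.60740268, 162.81488793]), array([542.05803182, 150.24091483])]
0.153 [array([437.73121901, 155.35406593]), array([542.75328644, 142.77010577])]
0.16 [array([437.87741148, 146.54492137]), array([543.57411008, 133.95000379])]
```

Emit:
carry_out:
  moves:
    - [[0,0,0,0,0,0.7,0.18],[0,0,0,0,0,0.5,0.18],[0,0,0,0,0,0.25,0.18],[0,0,0,0,0,0,0.18],[0,0,0,0,0,0,0.18]]

```text
time: 8.83
tool_pos: [0.5636, 0.1154, 0.0892]
tool_rot: [-0.0, 0.729, 0.684, -0.0]
contact_force: [-0.2, 0.6, 0.2]
gripper_width: 0.592
```

```bash
python3 look.py g scene
```

```text
8.8833 [0.5644 0.1155 0.0903] [0.0003 0.7291 0.6844 0.0005] [-0.1229 -0.3954  0.0981] [ 0.0119 -0.0042  0.0153] 0.5943981843876094 j [ 0.0726  0.0655  1.8454  0.0001  1.2295 -1.435 ]
```

View pics/g_scene.png

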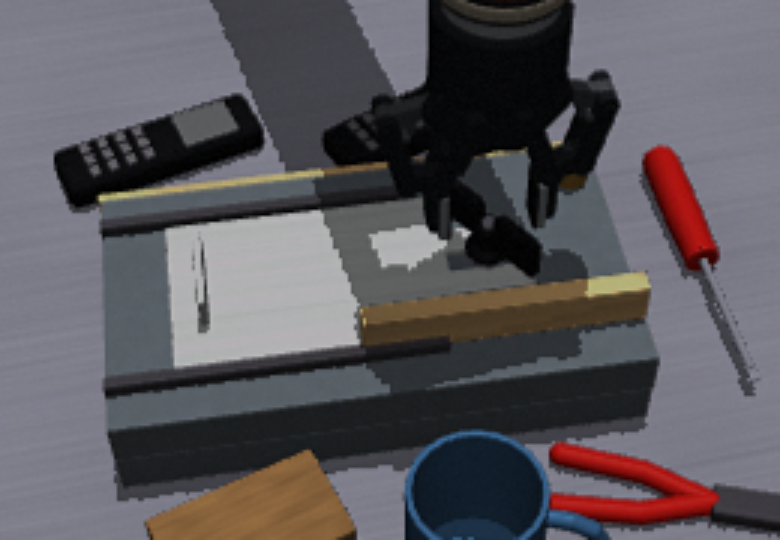

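Emit:
carry_out:
  moves:
    - [[0,0,1,0,0,0,0.18],[0,0,1,0,0,0,0.18],[0,0,1,0,0,0,0.18],[0,0,1,0,0,0,0.18],[0,0,1,0,0,0,0.18],[0,0,1,0,0,0,0.18],[0,0,1,0,0,0,0.18],[0,0,1,0,0,0,0.18]]

```text
time: 9.55
tool_pos: [0.5654, 0.1154, 0.0916]
tool_rot: [0.001, 0.92, 0.392, 0.002]
contact_force: [1.9, -1.2, -1.1]
gripper_width: 0.586
```

Emit:
carry_out:
  moves:
    - [[0,0,1,0,0,0,0.18],[0,0,1,0,0,0,0.18],[0,0,1,0,0,0,0.18],[0,0,1,0,0,0,0.18],[0,0,1,0,0,0,0.18],[0,0,1,0,0,0,0.18],[0,0,1,0,0,0,0.18],[0,0,1,0,0,0,0.18]]

```text
time: 10.22
tool_pos: [0.5652, 0.1151, 0.0914]
tool_rot: [0.0, 0.999, 0.054, 0.002]
contact_force: [0.7, -1.0, -1.1]
gripper_width: 0.589
```

```bash
python3 look.py i scene
```

```text
10.2667 [0.5651 0.1152 0.0914] [0.0004 0.9986 0.0524 0.0017] [ 0.7111 -1.6607 -0.1822] [-0.1616 -0.0088 -0.0064] 0.590500054631138 j [ 0.0724  0.0645  1.8445 -0.0009  1.2293 -0.0321]
```

View pics/i_scene.png

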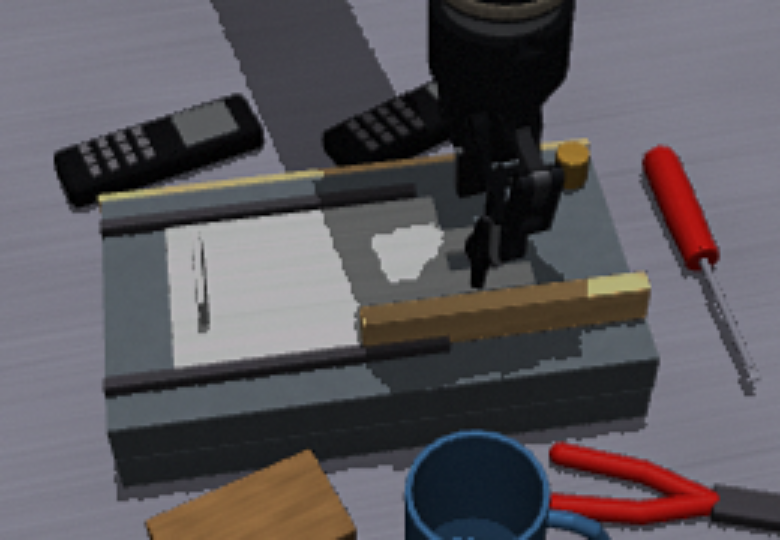

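Emit:
carry_out:
  moves:
    - [[0,0,1,0,0,0,0.18],[0,0,1,0,0,0,0.18],[0,0,1,0,0,0,0.18],[0,0,1,0,0,0,0.18],[0,0,1,0,0,0,0.18],[0,0,1,0,0,0,0.18],[0,0,1,0,0,0,0.18],[0,0,1,0,0,0,0.18]]

```text
time: 10.93
tool_pos: [0.5648, 0.1152, 0.091]
tool_rot: [-0.0, 0.957, -0.29, 0.001]
contact_force: [-0.4, -0.7, -0.4]
gripper_width: 0.59
```

Emit:
carry_out:
  moves:
    - [[0,0,1,0,0,0,0.18],[0,0,1,0,0,0,0.18],[0,0,1,0,0,0,0.18],[0,0,1,0,0,0,0.18],[0,0,1,0,0,0,0.18],[0,0,1,0,0,0,0.18],[0,0,1,0,0,0,0.18],[0,0,1,0,0,0,0.18]]

```text
time: 11.6
tool_pos: [0.5648, 0.1154, 0.0909]
tool_rot: [-0.001, 0.8, -0.6, 0.001]
contact_force: [0.5, -0.6, -1.6]
gripper_width: 0.593
```

Emit:
carry_out:
  moves:
    - [[0,0,1,0,0,0,0.18],[0,0,1,0,0,0,0.18],[0,0,1,0,0,0,0.18],[0,0,1,0,0,0,0.18],[0,0,1,0,0,0,0.18],[0,0,1,0,0,0,0.18],[0,0,1,0,0,0,0.18],[0,0,1,0,0,0,0.18]]

```text
time: 12.27
tool_pos: [0.565, 0.1154, 0.0909]
tool_rot: [0.001, -0.547, 0.837, -0.001]
contact_force: [1.1, -0.4, -1.8]
gripper_width: 0.587
```

Emit:
carry_out:
  moves:
    - [[0,0,1,0,0,0,0.18],[0,0,1,0,0,0,0.18],[0,0,1,0,0,0,0.18],[0,0,1,0,0,0,0.18],[0,0,1,0,0,0,0.18],[0,0,1,0,0,0,0.18],[0,0,1,0,0,0,0.18],[0,0,1,0,0,0,0.18]]

```text
time: 12.93
tool_pos: [0.5649, 0.1152, 0.0909]
tool_rot: [0.001, -0.227, 0.974, -0.001]
contact_force: [0.1, -1.1, -1.6]
gripper_width: 0.588
```

```bash
python3 look.py j scene
```

```text
12.9833 [0.5648 0.1153 0.0909] [ 0.0013 -0.2259  0.9741 -0.0005] [ 0.7141 -1.4952 -0.5422] [-0.1285 -0.0196  0.056 ] 0.5859231628097489 j [ 0.0726  0.0648  1.8451 -0.0006  1.2291  2.7585]
```

View pics/j_scene.png

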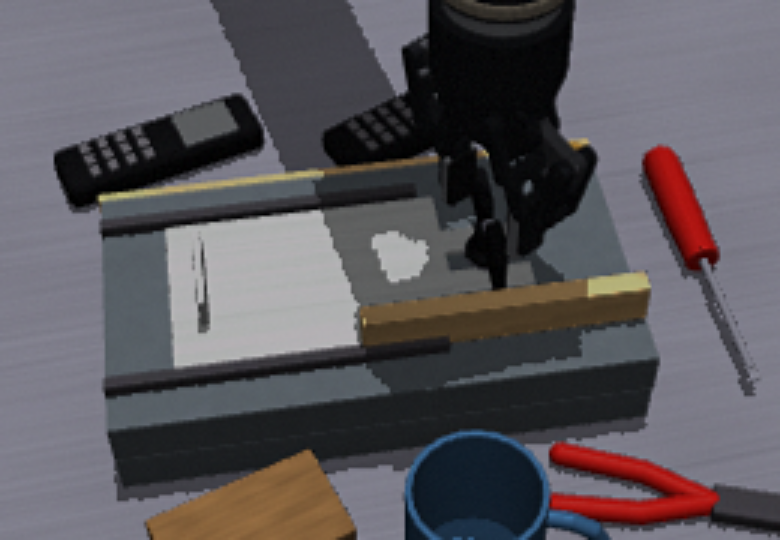

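Emit:
carry_out:
  moves:
    - [[0,0,1,0,0,0,0.18],[0,0,1,0,0,0,0.18],[0,0,-1,0,0,0,0.18],[0,0,-0.5,0,0,-0.4,0.18],[0,0,0,0,0,-0.6,0.18],[0,0,-1,0,0,0,0.18],[0,0,-1,0,0,0,0.18],[0,0,-1,0,0,0,0.18]]

```text
time: 13.65
tool_pos: [0.565, 0.1158, 0.1318]
tool_rot: [0.002, -0.337, 0.942, -0.0]
contact_force: [-0.0, -0.5, 0.4]
gripper_width: 0.587
```

Emit:
carry_out:
  moves:
    - [[0,0,-1,0,0,0,0.18],[0,0,-1,0,0,0,0.18],[0,0,-1,0,0,0,0.18],[0,0,-1,0,0,0,0.18],[0,0,-1,0,0,0,0.18],[0,0,-1,0,0,0,0.18],[0,0,-1,0,0,0,0.18],[0,0,-1,0,0,0,0.18]]

```text
time: 14.32
tool_pos: [0.5646, 0.1157, 0.131]
tool_rot: [0.001, -0.638, 0.77, -0.001]
contact_force: [-0.6, -0.7, 0.2]
gripper_width: 0.592
```

Emit:
carry_out:
  moves:
    - [[0,0,-1,0,0,0,0.18],[0,0,-1,0,0,0,0.18],[0,0,-1,0,0,0,0.18],[0,0,-1,0,0,0,0.18],[0,0,-1,0,0,0,0.18],[0,0,-1,0,0,0,0.18],[0,0,-1,0,0,0,0.18],[0,0,-1,0,0,0,0.18]]

```text
time: 14.98
tool_pos: [0.5646, 0.1157, 0.131]
tool_rot: [-0.001, 0.863, -0.505, 0.001]
contact_force: [0.2, 0.2, -1.1]
gripper_width: 0.592
```

Emit:
carry_out:
  moves:
    - [[0,0,-1,0,0,0,0.18],[0,0,-1,0,0,0,0.18],[0,0,-1,0,0,0,0.18],[0,0,-1,0,0,0,0.18],[0,0,-1,0,0,0,0.18],[0,0,-1,0,0,0,0.18],[0,0,-1,0,0,0,0.18],[0,0,-1,0,0,0,0.18]]

```text
time: 15.65
tool_pos: [0.5646, 0.1157, 0.131]
tool_rot: [-0.001, 0.984, -0.179, 0.001]
contact_force: [1.2, -0.5, 0.3]
gripper_width: 0.589
```

Emit:
carry_out:
  moves:
    - [[0,0,-1,0,0,0,0.18],[0,0,-1,0,0,0,0.18],[0,0,-1,0,0,0,0.18],[0,0,-1,0,0,0,0.18],[0,0,-1,0,0,0,0.18],[0,0,-1,0,0,0,0.18],[0,0,-1,0,0,0,0.18],[0,0,-1,0,0,0,0.18]]

```text
time: 16.32
tool_pos: [0.5646, 0.1157, 0.131]
tool_rot: [-0.0, 0.986, 0.168, 0.001]
contact_force: [0.3, -0.6, 0.5]
gripper_width: 0.59
```

```bash
python3 look.py k scene
```

```text
16.3667 [0.5646 0.1157 0.1309] [-0.0001  0.9856  0.1692  0.0012] [-0.7444 -0.2024 -0.2428] [ 0.0162 -0.0414  0.0434] 0.5927334430375079 j [ 0.0729  0.019   1.82    0.0004  1.3002 -0.2673]
```

View pics/k_scene.png

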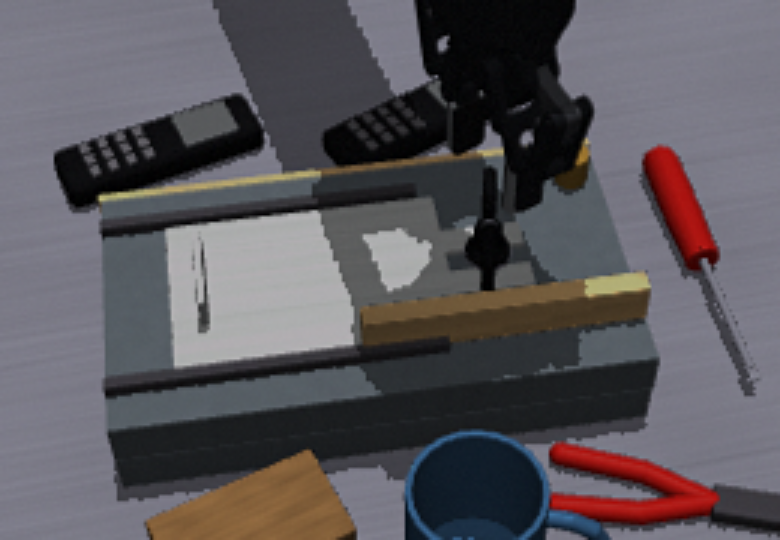

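Emit:
carry_out:
  moves:
    - [[0,0,-1,0,0,0,0.18],[0,0,-1,0,0,0,0.18],[0,0,0,0,0,0.6,0.18],[0,0,0,0,0,0.4,0.18],[0,0,1,0,0,0,0.18],[0,0,1,0,0,0,0.18],[0,0,1,0,0,0,0.18],[0,0,1,0,0,0,0.18]]

```text
time: 17.03
tool_pos: [0.5639, 0.1155, 0.0899]
tool_rot: [-0.0, 0.997, 0.076, 0.0]
contact_force: [0.8, -0.1, -1.8]
gripper_width: 0.593
```

Emit:
carry_out:
  moves:
    - [[0,0,1,0,0,0,0.18],[0,0,1,0,0,0,0.18],[0,0,1,0,0,0,0.18],[0,0,1,0,0,0,0.18],[0,0,1,0,0,0,0.18],[0,0,1,0,0,0,0.18],[0,0,1,0,0,0,0.18],[0,0,1,0,0,0,0.18]]

```text
time: 17.7
tool_pos: [0.5643, 0.1158, 0.0902]
tool_rot: [-0.001, 0.963, -0.27, 0.001]
contact_force: [-0.1, 0.1, -1.2]
gripper_width: 0.592
```

Emit:
carry_out:
  moves:
    - [[0,0,1,0,0,0,0.18],[0,0,1,0,0,0,0.18],[0,0,1,0,0,0,0.18],[0,0,1,0,0,0,0.18],[0,0,1,0,0,0,0.18],[0,0,1,0,0,0,0.18],[0,0,1,0,0,0,0.18],[0,0,1,0,0,0,0.18]]

```text
time: 18.37
tool_pos: [0.5648, 0.1158, 0.0905]
tool_rot: [-0.001, 0.813, -0.583, 0.001]
contact_force: [1.5, 0.5, -1.0]
gripper_width: 0.59
```

Emit:
carry_out:
  moves:
    - [[0,0,1,0,0,0,0.18],[0,0,1,0,0,0,0.18],[0,0,1,0,0,0,0.18],[0,0,1,0,0,0,0.18],[0,0,1,0,0,0,0.18],[0,0,1,0,0,0,0.18],[0,0,1,0,0,0,0.18],[0,0,1,0,0,0,0.18]]

```text
time: 19.03
tool_pos: [0.565, 0.1155, 0.0907]
tool_rot: [0.001, -0.564, 0.826, -0.001]
contact_force: [1.3, -0.1, -1.9]
gripper_width: 0.589
```

Emit:
carry_out:
  moves:
    - [[0,0,1,0,0,0,0.18],[0,0,1,0,0,0,0.18],[0,0,1,0,0,0,0.18],[0,0,1,0,0,0,0.18],[0,0,1,0,0,0,0.18],[0,0,1,0,0,0,0.18],[0,0,1,0,0,0,0.18]]

```text
time: 19.62
tool_pos: [0.5648, 0.1153, 0.0905]
tool_rot: [0.001, -0.29, 0.957, -0.001]
contact_force: [1.3, -0.6, -1.5]
gripper_width: 0.592
```

```bash
python3 look.py l scene
```

```text
19.6667 [0.5647 0.1153 0.0905] [ 0.0011 -0.2888  0.9574 -0.0005] [ 1.1572 -1.2794 -0.2729] [-0.1122 -0.1112  0.0038] 0.5895288418899859 j [ 0.0726  0.0652  1.8453 -0.0005  1.2287  2.6285]
```

View pics/l_scene.png

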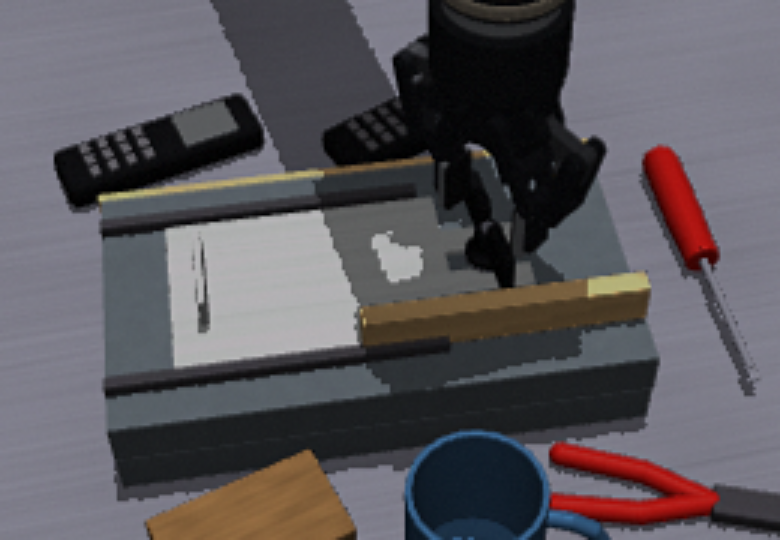

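Emit:
carry_out:
  moves:
    - [[0,0,1,0,0,0,0.18],[0,0,1,0,0,0,0.18],[0,0,1,0,0,0,0.18],[0,0,1,0,0,0,0.18],[0,0,-1,0,0,0,0.18],[0,0,-0.5,0,0,-0.4,0.18],[0,0,0,0,0,-0.6,0.18],[0,0,-1,0,0,0,0.18]]

```text
time: 20.33
tool_pos: [0.567, 0.1159, 0.1353]
tool_rot: [0.004, -0.23, 0.973, -0.0]
contact_force: [0.8, 0.8, 1.8]
gripper_width: 0.588
```

Emit:
carry_out:
  moves:
    - [[0,0,-1,0,0,0,0.18],[0,0,-1,0,0,0,0.18],[0,0,-1,0,0,0,0.18],[0,0,-1,0,0,0,0.18],[0,0,-1,0,0,0,0.18],[0,0,-1,0,0,0,0.18],[0,0,-1,0,0,0,0.18],[0,0,-1,0,0,0,0.18]]

```text
time: 21.0
tool_pos: [0.5642, 0.1157, 0.1304]
tool_rot: [0.001, -0.551, 0.835, -0.0]
contact_force: [-0.0, -0.2, 0.4]
gripper_width: 0.594
```

Emit:
carry_out:
  moves:
    - [[0,0,-1,0,0,0,0.18],[0,0,-1,0,0,0,0.18],[0,0,-1,0,0,0,0.18],[0,0,-1,0,0,0,0.18],[0,0,-1,0,0,0,0.18],[0,0,-1,0,0,0,0.18],[0,0,-1,0,0,0,0.18],[0,0,-1,0,0,0,0.18]]

```text
time: 21.67
tool_pos: [0.5642, 0.1157, 0.1304]
tool_rot: [-0.001, 0.803, -0.596, 0.0]
contact_force: [-0.3, -0.0, 0.2]
gripper_width: 0.59
```

Emit:
carry_out:
  moves:
    - [[0,0,-1,0,0,0,0.18],[0,0,-1,0,0,0,0.18],[0,0,-1,0,0,0,0.18],[0,0,-1,0,0,0,0.18],[0,0,-1,0,0,0,0.18],[0,0,-1,0,0,0,0.18],[0,0,-1,0,0,0,0.18],[0,0,-1,0,0,0,0.18]]

```text
time: 22.33
tool_pos: [0.5643, 0.1157, 0.1305]
tool_rot: [-0.0, 0.958, -0.286, 0.001]
contact_force: [-0.0, 0.1, 0.4]
gripper_width: 0.591
```

Emit:
carry_out:
  moves:
    - [[0,0,-1,0,0,0,0.18],[0,0,-1,0,0,0,0.18],[0,0,-1,0,0,0,0.18],[0,0,-1,0,0,0,0.18],[0,0,-1,0,0,0,0.18],[0,0,-1,0,0,0,0.18],[0,0,-1,0,0,0,0.18],[0,0,-1,0,0,0,0.18]]

```text
time: 23.0
tool_pos: [0.5642, 0.1157, 0.1304]
tool_rot: [-0.0, 0.998, 0.059, 0.001]
contact_force: [-0.1, -0.2, -0.8]
gripper_width: 0.593
```

Emit:
carry_out:
  moves:
    - [[0,0,-1,0,0,0,0.18],[0,0,-1,0,0,0,0.18],[0,0,-1,0,0,0,0.18],[0,0,-1,0,0,0,0.18],[0,0,0,0,0,0,0.18]]

```text
time: 23.42
tool_pos: [0.5642, 0.1157, 0.1304]
tool_rot: [-0.0, 0.973, 0.23, 0.001]
contact_force: [-0.1, -0.4, -1.2]
gripper_width: 0.593
```

```bash
python3 look.py m scene
```

```text
23.4667 [0.5642 0.1156 0.1302] [-0.      0.9735  0.2285  0.0006] [-0.0117  0.021   0.3247] [ 0.0039  0.0179 -0.0523] 0.5943611072090247 j [ 0.0728  0.0195  1.8207  0.0003  1.3002 -0.3883]
```

View pics/m_scene.png

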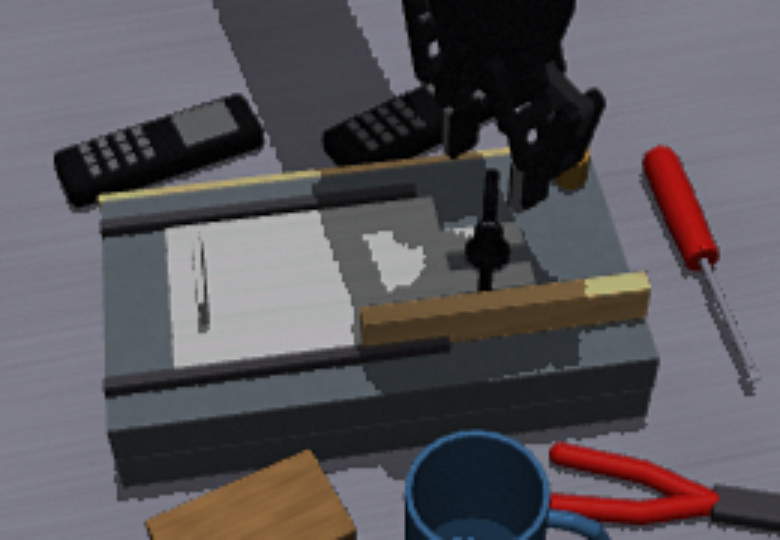

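Emit:
carry_out:
  moves:
    - [[0,0,0,0,0,0.6,0.18],[0,0,0,0,0,0.4,0.18],[0,0,1,0,0,0,0.18],[0,0,1,0,0,0,0.18],[0,0,1,0,0,0,0.18],[0,0,1,0,0,0,0.18],[0,0,1,0,0,0,0.18],[0,0,1,0,0,0,0.18]]

```text
time: 24.13
tool_pos: [0.5637, 0.1158, 0.0894]
tool_rot: [-0.0, 0.999, -0.034, -0.0]
contact_force: [-0.1, 1.4, -1.2]
gripper_width: 0.587
```

Emit:
carry_out:
  moves:
    - [[0,0,1,0,0,0,0.18],[0,0,1,0,0,0,0.18],[0,0,1,0,0,0,0.18],[0,0,1,0,0,0,0.18],[0,0,1,0,0,0,0.18],[0,0,1,0,0,0,0.18],[0,0,1,0,0,0,0.18],[0,0,1,0,0,0,0.18]]

```text
time: 24.8
tool_pos: [0.5643, 0.116, 0.0898]
tool_rot: [-0.001, 0.928, -0.374, 0.001]
contact_force: [1.6, 1.7, -1.4]
gripper_width: 0.592
```

Emit:
carry_out:
  moves:
    - [[0,0,0.6,0,0,0,0.18],[0,0,0.6,0,0,0,0.18],[0,0,0.6,0,0,0,0.18],[0,0,0.6,0,0,0,0.18]]

```text
time: 25.13
tool_pos: [0.5645, 0.1159, 0.0899]
tool_rot: [-0.001, 0.884, -0.468, 0.001]
contact_force: [1.5, 0.4, -0.8]
gripper_width: 0.586
```

```bash
python3 look.py n scene
```

```text
25.1833 [0.5645 0.1158 0.0899] [-0.0008  0.8835 -0.4685  0.0006] [ 1.0563  0.2582 -0.6387] [ 0.131  -0.2427  0.0108] 0.5899867644135812 j [0.0729 0.0658 1.8458 0.0007 1.2281 1.0478]
```

View pics/n_scene.png

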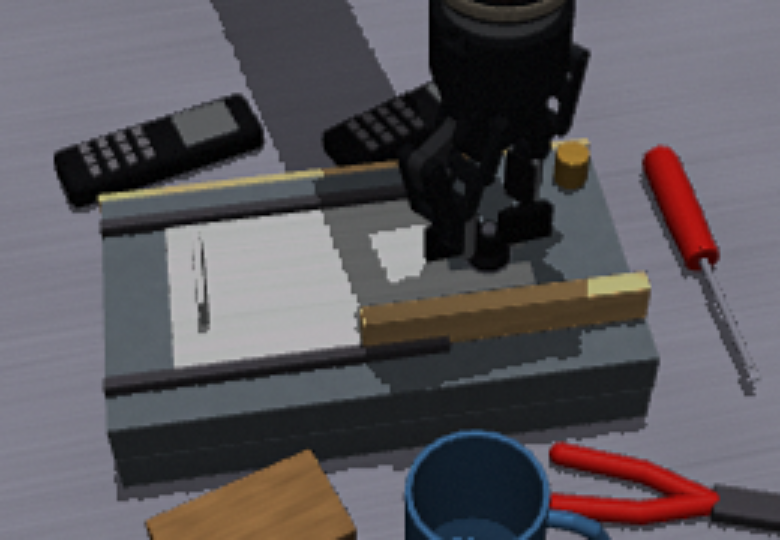

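Emit:
carry_out:
  moves:
    - [[0,0,0.6,0,0,0,0.18],[0,0,0.6,0,0,0,0.18],[0,0,0.6,0,0,0,0.18]]

```text
time: 25.43
tool_pos: [0.5647, 0.1158, 0.09]
tool_rot: [-0.001, 0.845, -0.535, 0.001]
contact_force: [2.4, 1.3, -2.3]
gripper_width: 0.591
```

```bash
python3 -c "
from plant import state
s=state();print(s['ft_torque'],s['contact_force'],s['joint_pos'][5],s['joint_efforts'][5])"
```

```text
[ 0.28284401 -0.43847309  0.5032079 ] [ 2.41286922  1.33164725 -2.30085675] 1.2015778853196368 -0.10052363388240337
```

Emit:
carry_out:
  moves:
    - [[0,0,0.6,0,0,0,0.18],[0,0,0.6,0,0,0,0.18],[0,0,0.6,0,0,0,0.18]]

```text
time: 25.68
tool_pos: [0.5648, 0.1158, 0.0899]
tool_rot: [-0.001, 0.802, -0.597, 0.001]
contact_force: [2.9, 1.6, -2.6]
gripper_width: 0.588
```

```bash
python3 look.py o scene; python3 -c "
from plant import state
s=state();print(s['ft_torque'],s['contact_force'],s['joint_pos'][5],s['joint_efforts'][5])"
```

```text
25.7333 [0.5648 0.1158 0.0899] [-0.0006  0.8021 -0.5972  0.0015] [ 4.0735  0.8662 -1.8466] [ 0.3214 -0.61    2.737 ] 0.5863618810048805 j [ 0.0737  0.066   1.8457 -0.0011  1.2269  1.3541]
[ 0.32135335 -0.60998147  2.73697162] [ 4.073535    0.86621583 -1.84659008] 1.354083497842321 3.028613403439522
```

View pics/o_scene.png

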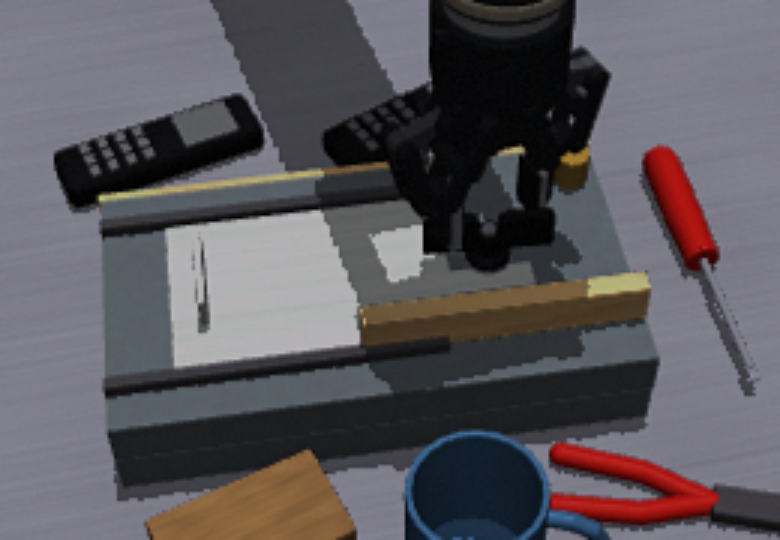

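Emit:
carry_out:
  moves:
    - [[0,0,-1,0,0,0,0.18],[0,0,-1,0,0,0,0.18],[0,0,-1,0,0,0,0.18],[0,0,-1,0,0,-0.3,0.18],[0,0,0,0,0,-1,0.18],[0,0,0,0,0,-1,0.18],[0,0,0,0,0,-1,0.18],[0,0,0,0,0,0,0.18]]

```text
time: 26.4
tool_pos: [0.5683, 0.1159, 0.2326]
tool_rot: [-0.004, 0.893, -0.451, 0.007]
contact_force: [1.2, -0.4, 1.7]
gripper_width: 0.587
```

```bash
python3 look.py p scene top
python3 - <<'E'
from h import *
f=load("p_scene.npz"); h=lambda x,y:(180+x/3,120+y/3)
for w in [0,15,-15]:
  a=np.radians(86.4+w)
  for z in(.103,): print(w,[(proj(f,[.5637+s*.04*np.cos(a),.1149+s*.04*np.sin(a),z])-[180,120])*3 for s in(1,-1)])
E
```

```text
26.5 [0.5652 0.1156 0.2249] [-0.0016  0.8927 -0.4507  0.0024] [-0.2656  0.1965 -0.8706] [ 0.0094 -0.0456 -0.0301] 0.5893478401999679 j [ 0.0726 -0.0609  1.737   0.0002  1.4599  1.0078]
0 [array([551.67898815, 201.08738889]), array([420.00260978, 216.90349389])]
15 [array([545.64594965, 189.04023969]), array([425.15474701, 229.38111484])]
-15 [array([553.32791577, 213.86408556]), array([419.42530973, 204.08312528])]
```

View pics/p_scene.png

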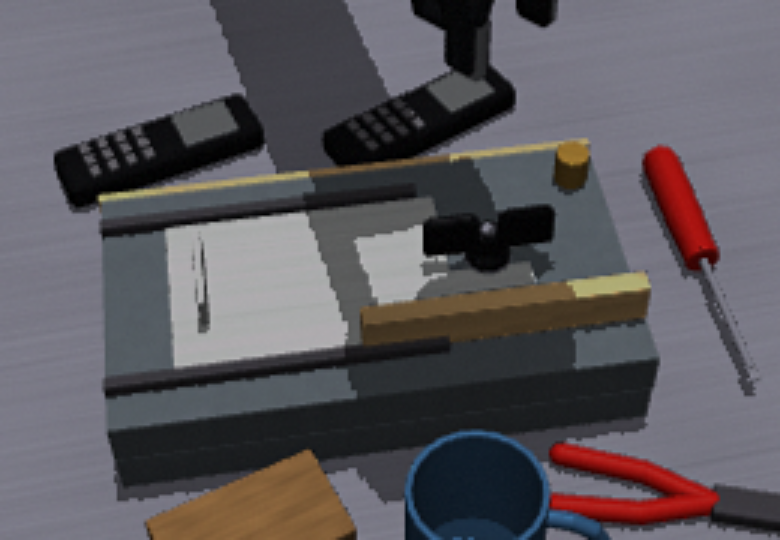

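View pics/p_top.png

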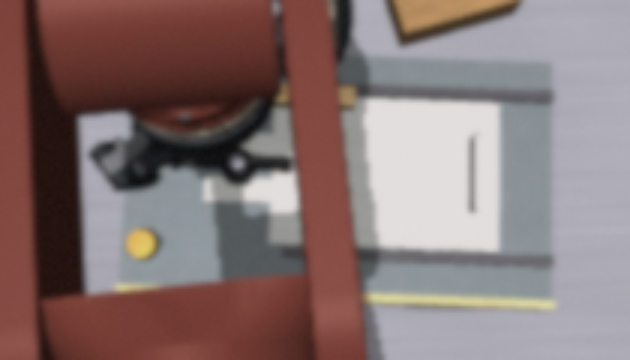

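```bash
python3 -c "
from plant import ticket
print(ticket.job_done())"
```

```text
the job is handed in; nothing more can be done
None
```

The cover is shut and the wing screw is down on its stop. I handed the job in at about 26.5 s of the 64 s allowed; it reported no verdict.

- **Cover:** I pushed the lip with the closed fingertips until it met its stop, at about 14 N. The top view then put the lip at housing y = -97.5 mm, against -100 mm when shut. That difference is about the size of the camera calibration error.
- **Wing screw:** I turned it clockwise in three strokes with both fingertips until it stopped hard, at about 2.7 N m. From the camera views it turned about 484° (1.3 turns) in all. In the last scene picture the wings lie along the housing's y axis, with the slope expected at the stop. Their tops also match the 103 mm height expected when fully down, which rules out the screw being half a turn loose.
- **Surroundings:** the arm is raised to about 0.225 m and touches nothing. In the last pictures the phones, spacer, screwdriver and the visible parts of the mug, carton and pliers look unmoved by eye; I did not measure them again.

None of these checks failed or disagreed with another.

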